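Slide the radio's battery cover shut and drive its screw home

TASK

The portable radio on the side cabinet has fresh batteries in: push its sliding battery cover fully shut, then take the larger, flat-blade screwdriver from its stand, set it in the slot of the cover's captive screw and, keeping the bit pressed in the slot, drive the screw clockwise until it stops. Keep pressing for a moment once it is tight, then stand the screwdriver back in its hole in the stand and let go. Leave everything else on the cabinet where it is.

Things in the scene. Friction and masses are not known exactly. Their poses are not given: they have to be found in the camera images.
- radio: Portable radio, a matte grey rounded box 160 (x) x 280 (y) x 88 (z) mm lying on its front, so that its back with the battery compartment faces up. Too heavy to shift. Origin: centre of its underside; x is the way the cover slides shut, from its thumb ridge to its screw; y along the radio's length, z up. Black carrying handle folded along its +x side.
- cover (a joint): Opening of the sliding battery cover, m: 0 = shut against its stop, grows to 0.045 as it slides along the radio's -x; starts 0.020 to 0.038. A grey plate 100 (x) x 134 x 4 mm held down by side lips, top 88 mm up, level with the radio's back; when shut it covers radio x = -45 to +55 mm. About 4 N moves it; it stays where it is left and stops dead when shut.
- cover_ridge (a point): Middle of the top edge of the thumb ridge's outer face (the face towards the radio's -x side), moving with the cover; axes as the radio's. The ridge is a bar 8 mm thick, 90 mm wide, 9 mm high across the cover near its free end: push on this face, along the radio's +x, to shut the cover.
- screw (a joint): Turn of the captive coin-slot screw in the cover, rad: grows clockwise seen from above (driving in); at 2.2 the screw is home against a hard stop, its slot then along the radio's y axis. Starts at 0 to 0.45. It sinks 0.95 mm per rad and needs about 0.06 N m to turn, and stays where it is left.
- screw_slot (a point): Centre of the floor of the screw's slot, turning with it: x along the slot, z the screw's axis, outward. Steel head, 24 mm across, 6 mm high, on the cover's middle line, 81 mm from the thumb ridge. Slot 16 mm long, closed at both ends, 4.5 mm deep, 3 mm wide, bevelled lips about 4.5 mm apart. Cover shut and screw home: floor 89.5 mm up, at radio x = +41 mm, y = 0.
- driver: Larger, flat-blade screwdriver, 0.13 kg, 142 mm, upright in the stand, bit down. Origin: centre of the bit's end; z up to the handle, x along the blade's width. Blade 12 mm wide, 2 thick (1.4 at the end), shaft 8 mm; round 30 mm collar 56 to 62 mm above the origin rests on the stand; black six-sided handle 62 to 134 mm up, 28 mm across flats, flats facing +x, -x and every 60 degrees from there.
- small_driver: The smaller screwdriver in the stand's other hole (pointed bit, round black handle 17 mm thick, top 128 mm above its origin at the bit's end). Not needed; leave it.
- stand: Beech stand for the two screwdrivers, fixed: base 80 x 170 x 10 mm, and a plate 60 x 150 mm on two end legs, 6 mm thick, top 70 mm up, with two holes. Origin: centre of its underside; y along its length.
- stand_hole0 (a point): Centre of the hole at the stand's +y end, at the plate's top face, 45 mm from the stand's middle; 18 mm wide, chamfered. A seated screwdriver hangs with its collar on the plate, its bit's end 56 mm below this point.
- stand_hole1 (a point): The same, at the stand's -y end. Either hole may hold either screwdriver.
- remote: Glossy black streaming remote, 150 x 40 x 16 mm. Leave it.
- controller: Matte grey game controller, about 110 x 155 x 50 mm. Leave it.
- opener: Flat stainless steel bottle opener, 135 mm long. Leave it.
- dish: Shallow glass dish, 130 mm across, 32 mm high. Leave it.
- mug: White mug on a cork coaster, 82 mm across, 92 mm high. Leave it.
- cell0: Used D battery standing on end, 33 mm across, 60 mm high. Leave it.
- cell1: Another used D battery, the same.
Mind the look-alikes: they are no part of the job. Leave any red look-alike of the driver alone. What is shaped like the stand but green or yellow is not meant.

How it is judged:
By the outcome, as a careful person would: the job done as asked, in the order asked, and still so for the second after the job is handed in, with the robot touching nothing.
It also fails if it takes over 67 s, if anything falls off the work surface, if the arm or the gripper's body presses on something with over 40 N, if the wrist force passes 120 N, or if a joint passes its speed limit or range.

ROBOT

A 6-joint arm with a two-finger parallel gripper is mounted at the origin on the work surface. World frame = base frame: x ahead of the robot, y to its left, z up, the work surface at z = 0. Lengths are in m, angles in rad, forces in N, time in s.
With the tool pointing down it reaches from about 0.3 to 0.875 m from the base axis. Payload 6.4 kg.
Tool frame: the origin (TCP) lies at the centre of the arm's flange, where the gripper is bolted on; the fingertips stand 173 mm ahead of it and the grasp point (between the pads) lies 155 mm ahead of it; z points along the fingers, x is the direction in which the jaws open and shut, and the axes are right-handed (so a half turn about z gives the same grasp; the last joint's range is limited). The gripper opens to 85 mm and grips with 20 to 120 N. Pads are 22 mm wide; open, the fingers measure 114 mm over their backs; the gripper's body (76 mm by 85 mm) begins 54 mm behind the grasp point. The pads swing forward as they close: fully open they stand 13 mm farther back than shut.
Start: joints at [1.041, 0.181, 1.607, -0, 1.354, -0.206], TCP at [0.183, 0.545, 0.405] pointing down, gripper open.
Joint ranges: [-2.99, 2.99], [-0.89, 2.07], [0.3, 2.58], [-1.14, 4.28], [0, 2.63], [-3.12, 3.12]. Speed limits (rad/s): [2.57, 2.57, 3.01, 3.14, 3.14, 3.14].

INTERFACE

Orientations are given as a unit quaternion [w, x, y, z].
In Python, from bench import ctrl gives the robot as it stands. The module is installed in compiled form; this text tells all that it offers.
- The arm moves only by the tool move_arm, never from a script. Its argument "moves" is a list of rows, each an object of numbers: "gripper": the opening in per cent of the stroke, from 0 (shut) to 100 (fully open); "x", "y", "z": the shift along the tool's x, y, z in cm; "roll": the turn about the tool's z in degrees. In form: [{"gripper": .., "x": .., "y": .., "z": .., "roll": ..}, ...]. A call has 1 to 5 rows; each row shifts and turns the commanded pose from where the row before left it, along the tool's axes as they then stand; what a row does not reach is not made up. A row lasts 1/8 s, in which the tool goes at most 62.5 mm and 10.7 degrees, less where a joint would pass 70% of its speed; a pose out of reach is approached as far as the arm can. A call is refused whole if a number of a shift passes 6.25 or a number of a turn 10.7, either way. A call with a gripper value outside its range is refused whole. The fingers move at their own pace and stop on an object; the grip force is fixed at half the most. Time passes only in rows, so rows that do not move let the fingers close. It gives the time, the measured TCP pose, the force and the opening at its end, in the units of the state.
- ctrl.get_obs(): the state, without advancing time (a new reading comes with each control period).
- ctrl.camera(name): name is "side" or "top"; returns a dict with "img" (420x560x3 uint8, red, green, blue), "fx", "fy", "cx", "cy" (pixels), "D" ([k1, k2, p1, p2, k3] as OpenCV has them; the pictures are not rectified), "world_from_camera" (4x4, takes a point from camera to world coordinates). Camera axes: x right, y up, looking along -z (the intrinsics and any distortion apply to the point x, -y, -z); pixel columns grow to the right and rows downward; lengths in m; the calibration is good to about 2 mm. A picture is of the moment at which its call begins. There is no depth.
- ctrl.hand_in(): hands the job in, once; it reports no verdict.
The state is a dict: "time_s": time; "q": joint angles; "dq": joint speeds; "joint_efforts": joint torques, N m; "eef_pos": TCP position; "eef_rot": TCP orientation; "wrist_force": force on the tool from outside, world axes, zero at the start; "torque": the same for the moment, N m; "opening": opening from 0.0 (shut) to 1.0 (fully open).
Only numpy, scipy, OpenCV 4.12 (cv2) and the standard library are available. Lean on these libraries where they do the work, as an engineer would, in place of code of your own. Each camera call takes 0.05 s, during which the arm holds its last target. There are 200 camera calls.

## Working session

There is one attempt and no reset: what is moved stays moved. The work goes in short steps, Python scripts to look and compute and a tool call to move; the robot and the scene stay as the last step left them, time stands still between calls to the robot, and variables do not carry over. Pictures are saved under pics/ and viewed, about 8 in all and at most 12, crops included, and the job is handed in when it is done.

Besides the shell and the picture viewer there is one more tool, called after "Request:" as name(argument=value, ...) on one line, values as JSON. move_arm: Moves the arm, as the interface text tells. Its arguments: {"type":"object","properties":{"moves":{"type":"array","items":{"type":"object","properties":{"gripper":{"type":"number"},"x":{"type":"number"},"y":{"type":"number"},"z":{"type":"number"},"roll":{"type":"number"}}}}},"required":["moves"]}

```bash
mkdir -p pics; ls
cat > h.py <<'E'
import numpy as np, cv2
from bench import ctrl
def cam(n):
    c=ctrl.camera(n); c["K"]=np.array([[c["fx"],0,c["cx"]],[0,c["fy"],c["cy"]],[0,0,1.]]); c["D"]=np.array(c["D"],float); c["T"]=np.array(c["world_from_camera"]); return c
def ray(c,px):
    p=cv2.undistortPoints(np.array(px,float).reshape(-1,1,2),c["K"],c["D"]).reshape(-1,2)
    d=np.c_[p[:,0],-p[:,1],-np.ones(len(p))]@c["T"][:3,:3].T
    return c["T"][:3,3],d
def onz(c,px,z):
    o,d=ray(c,px); z=np.asarray(z)
    return o+d*((z-o[2])/d[:,2])[:,None]
def proj(c,P):
    P=np.array(P,float).reshape(-1,3); q=(P-c["T"][:3,3])@c["T"][:3,:3]
    q=q*[1,-1,-1]
    return cv2.projectPoints(q.reshape(-1,1,3),np.zeros(3),np.zeros(3),c["K"],c["D"])[0].reshape(-1,2)
def save(c,name,crop=None,s=1):
    im=c["img"][...,::-1]
    if crop: x0,y0,x1,y1=crop; im=im[y0:y1,x0:x1]
    cv2.imwrite("pics/"+name,cv2.resize(im,None,fx=s,fy=s,interpolation=cv2.INTER_CUBIC))
E
python3 - <<'E'
from h import *
for n in("top","side"):
    c=cam(n); save(c,n+"0.png",s=1.4); np.save(n+"0.npy",c["img"]); print(n,c["T"].round(3).tolist(),c["fx"])
print(ctrl.get_obs())
E
```

```text
pics
top [[0.028, 0.996, -0.089, 0.467], [-0.999, 0.029, 0.012, 0.021], [0.015, 0.089, 0.996, 1.104], [0.0, 0.0, 0.0, 1.0]] 396.81606748554645
side [[0.818, 0.281, -0.502, -0.108], [-0.575, 0.408, -0.709, -0.927], [0.006, 0.869, 0.495, 0.725], [0.0, 0.0, 0.0, 1.0]] 470.92015741604274
{'time_s': 0.1, 'q': array([ 1.04072272e+00,  1.81473765e-01,  1.60788771e+00, -2.09133381e-05,
        1.35379783e+00, -2.06306807e-01]), 'dq': array([-0.00130226, -0.00095775, -0.00200525,  0.00017195,  0.0010568 ,
        0.00173335]), 'joint_efforts': array([ 1.60246327e-04, -4.45878625e+01, -3.52236986e+01, -4.38589550e-04,
        4.00148609e-03,  3.51964900e-05]), 'eef_pos': array([0.18280646, 0.54493403, 0.40387989]), 'eef_rot': array([ 3.26746293e-04,  8.11829665e-01,  5.83893811e-01, -7.12001071e-04]), 'wrist_force': array([-0.11908142,  0.3314607 , -0.43165057]), 'torque': array([0.06380446, 0.00183025, 0.00213472]), 'opening': 0.9985448708986794}
```

View pics/top0.png

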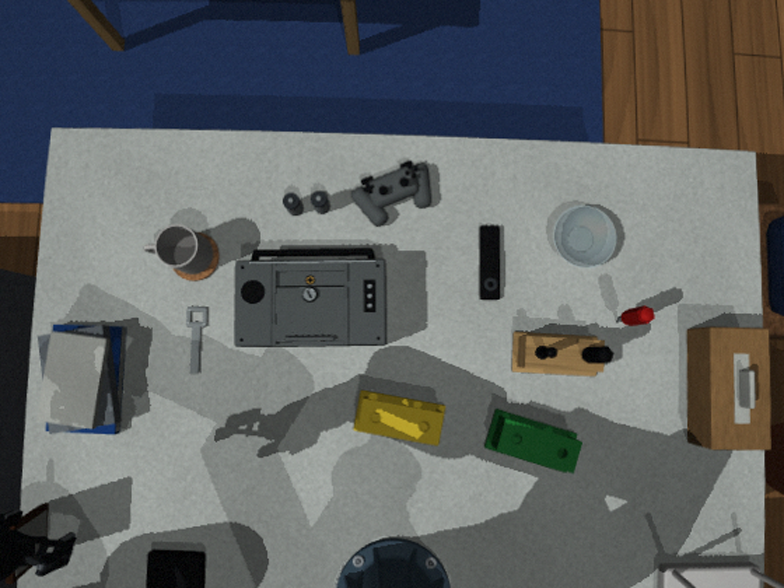

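View pics/side0.png

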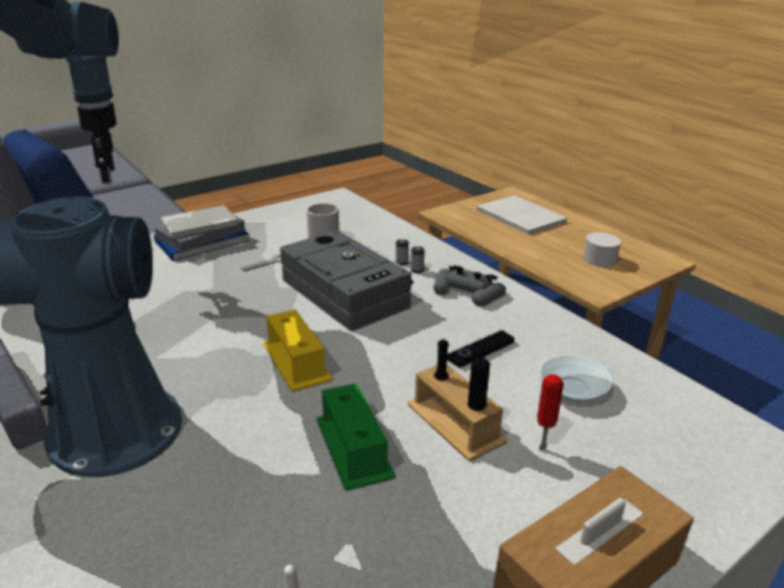

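Top view (1.4× px): radio at (310,303), screw head (309,295), ridge near (311,338), handle on its +x (upper) side. Candidates for the driver: black thick handle (598,355) in the beech stand, small one (545,352), and the red look-alike (637,316). Candidates for the stand: beech (560,353), yellow (400,417) and green (533,440) decoys. I choose the thick black driver in the beech stand's -y hole, and check with one crop of each.

Run:
```python
import cv2,numpy as np
t=np.load("top0.npy")[...,::-1]
a=cv2.resize(t[170:255,160:285],None,fx=5,fy=5,interpolation=cv2.INTER_CUBIC)
b=cv2.resize(t[210:280,355:480],None,fx=5,fy=5,interpolation=cv2.INTER_CUBIC)
cv2.imwrite("pics/crop0.png",cv2.convertScaleAbs(np.vstack([a,b])[:,:],alpha=1.3)[:775])
im=cv2.imread("pics/crop0.png");cv2.imwrite("pics/crop0.png",cv2.resize(im,None,fx=.77,fy=.77))
```

```text
(no output)
```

View pics/crop0.png

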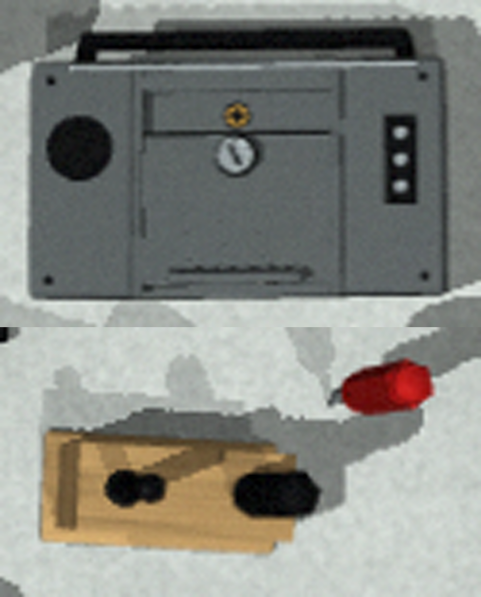

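Run:
```python
from h import *
c=cam("top"); np.set_printoptions(precision=4,suppress=True)
A=lambda l:np.array(l,float)/3.85+[160-.4,170-.4]
k=A([(33,62),(440,58),(445,296),(30,298)]); print("radio corners",onz(c,k,.088),onz(c,k,.088).mean(0))
k=A([(51,81),(424,76),(425,275),(48,280)]); P=onz(c,k,.088);print("4 screws",P,P.mean(0))
print("gold",onz(c,A([(237,115)]),.084),"screw",onz(c,A([(237,155),(231,143),(243,167)]),.095),"ridge ends",onz(c,A([(172,271),(312,271)]),.097))
B=lambda l:(np.array(l,float)-[0,327])/3.85+[355-.4,210-.4]
t=c["img"]
hsv=cv2.cvtColor(t,cv2.COLOR_RGB2HSV)
m=((hsv[...,2]<45)).astype(np.uint8)
n,l,s,ce=cv2.connectedComponentsWithStats(m)
for i in range(1,n):
    if 370<ce[i,0]<445 and 235<ce[i,1]<270 and s[i,4]>15: print(s[i],ce[i])
print("stand plate corners", onz(c,B([(45,430),(42,540),(272,553)]),.01))
s=cam("side"); h2=cv2.cvtColor(s["img"],cv2.COLOR_RGB2HSV)
m=(h2[...,2]<40).astype(np.uint8); n,l,st,ce=cv2.connectedComponentsWithStats(m)
for i in range(1,n):
    if 300<ce[i,0]<360 and 230<ce[i,1]<300 and st[i,4]>15: print("side",st[i],ce[i])
```

```text
radio corners [[0.6315 0.3103 0.088 ]
 [0.6422 0.0363 0.088 ]
 [0.4827 0.0282 0.088 ]
 [0.4731 0.3038 0.088 ]] [0.5574 0.1697 0.088 ]
4 screws [[0.619  0.2974 0.088 ]
 [0.6296 0.0467 0.088 ]
 [0.4962 0.0419 0.088 ]
 [0.4855 0.2923 0.088 ]] [0.5576 0.1696 0.088 ]
gold [[0.6001 0.1717 0.084 ]] screw [[0.5719 0.1689 0.095 ]
 [0.5798 0.1733 0.095 ]
 [0.564  0.1646 0.095 ]] ridge ends [[0.4937 0.2083 0.097 ]
 [0.4964 0.1161 0.097 ]]
[382 247  16   9 108] [389.4722 251.0648]
[416 247  22  12 220] [426.4864 252.85  ]
stand plate corners [[ 0.5188 -0.2228  0.01  ]
 [ 0.44   -0.2215  0.01  ]
 [ 0.4346 -0.3893  0.01  ]]
side [ 311  237   56   56 1027] [338.52   260.4382]
```

Radio yaw is about +2.4° at (0.5575, 0.170), cover open about 27 mm. Driver is in the stand's -y hole, near (0.475, -0.351). Going to the ridge first, gripper shut.

Request:
move_arm(moves=[{"gripper": 0,"roll": -10.5},{"gripper": 0,"roll": -10.5},{"gripper": 0,"x": -4.9,"y": 3.32},{"gripper": 0,"x": -4.9,"y": 3.32},{"gripper": 0,"x": -4.9,"y": 3.32}])

```text
validation failed for argument at $.mo...
```

Request:
move_arm(moves=[{"gripper": 0,"x": -4.9,"y": 3.32},{"gripper": 0,"x": -4.9,"y": 3.32},{"gripper": 0,"x": -4.9,"y": 3.32},{"gripper": 0,"x": -4.9,"y": 3.32},{"gripper": 0,"x": -4.9,"y": 3.32}])

```text
validation failed for argument at $.mo...
```

Request:
move_arm(moves=[{"gripper": 0,"z": 4},{"gripper": 0,"z": 4},{"gripper": 0,"z": 2},{"gripper": 0},{"gripper": 0}])

```text
validation failed for argument at $.mo...
```

Request:
move_arm(moves=[{"gripper": 0,"x": 0,"y": 0,"z": 0,"roll": -10.5},{"gripper": 0,"x": 0,"y": 0,"z": 0,"roll": -10.5}])

```text
time_s: 0.45
eef_pos: [0.1829, 0.5451, 0.4044]
eef_rot: [0.0, 0.69, 0.724, -0.0]
wrist_force: [0.1, 0.4, 0.3]
opening: 0.604
```

All five keys are required in each row.

Request:
move_arm(moves=[{"gripper": 0,"x": -4.9,"y": 3.32,"z": 0,"roll": 0},{"gripper": 0,"x": -4.9,"y": 3.32,"z": 0,"roll": 0},{"gripper": 0,"x": -4.9,"y": 3.32,"z": 0,"roll": 0},{"gripper": 0,"x": -4.9,"y": 3.32,"z": 0,"roll": 0}])

```text
time_s: 0.95
eef_pos: [0.3247, 0.3534, 0.4047]
eef_rot: [0.0, 0.692, 0.722, 0.0]
wrist_force: [0.1, -0.1, -0.1]
opening: -0.001
```

Request:
move_arm(moves=[{"gripper": 0,"x": -4.9,"y": 3.32,"z": 0,"roll": 0},{"gripper": 0,"x": -4.9,"y": 3.32,"z": 0,"roll": 0},{"gripper": 0,"x": -4.9,"y": 3.32,"z": 0,"roll": 0},{"gripper": 0,"x": -4.9,"y": 3.32,"z": 0,"roll": 0}])

```text
time_s: 1.45
eef_pos: [0.4658, 0.1631, 0.4048]
eef_rot: [0.0, 0.692, 0.722, 0.0]
wrist_force: [-0.9, 0.4, 0.5]
opening: -0.001
```

Request:
move_arm(moves=[{"gripper": 0,"x": 0,"y": 0,"z": 4,"roll": 0},{"gripper": 0,"x": 0,"y": 0,"z": 4,"roll": 0},{"gripper": 0,"x": 0,"y": 0,"z": 2,"roll": 0},{"gripper": 0,"x": 0,"y": 0,"z": 0,"roll": 0},{"gripper": 0,"x": 0,"y": 0,"z": 0,"roll": 0}])

```text
time_s: 2.08
eef_pos: [0.4655, 0.1649, 0.3057]
eef_rot: [0.0, 0.692, 0.722, 0.001]
wrist_force: [-0.4, -0.5, 0.9]
opening: 0.002
```

Request:
move_arm(moves=[{"gripper": 0,"x": 0,"y": 0,"z": 2,"roll": 0},{"gripper": 0,"x": 0,"y": 0,"z": 2,"roll": 0},{"gripper": 0,"x": 0,"y": 0,"z": 0,"roll": 0}])

```text
time_s: 2.45
eef_pos: [0.4649, 0.1649, 0.2648]
eef_rot: [-0.0, 0.692, 0.722, -0.0]
wrist_force: [-0.0, 1.3, -0.2]
opening: 0.002
```

Run:
```python
from h import *
c=cam("side"); save(c,"push0.png",(150,110,320,260),4)
```

```text
(no output)
```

View pics/push0.png

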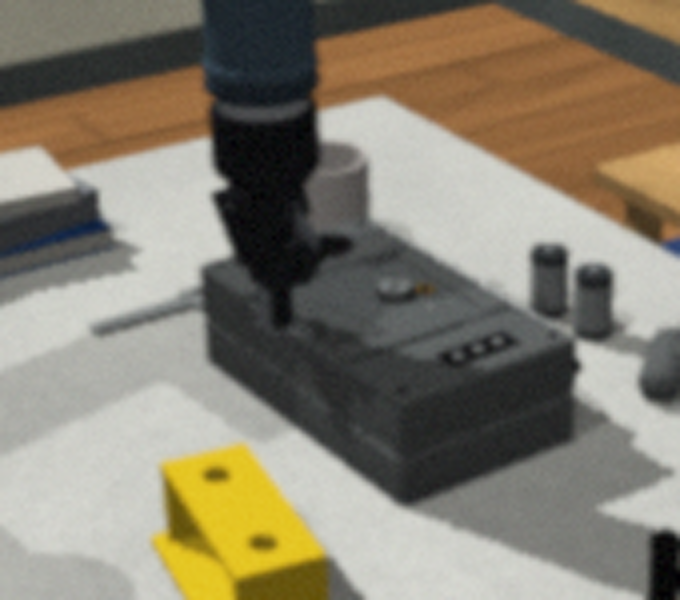

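Crop: fingertip at (280,325) just outside the ridge, above the radio's -x edge; screw at (397,289). Pushing.

Request:
move_arm(moves=[{"gripper": 0,"x": 0,"y": 0.8,"z": 0,"roll": 0},{"gripper": 0,"x": 0,"y": 0.8,"z": 0,"roll": 0},{"gripper": 0,"x": 0,"y": 0.6,"z": 0,"roll": 0},{"gripper": 0,"x": 0,"y": 0.5,"z": 0,"roll": 0},{"gripper": 0,"x": 0,"y": 0.5,"z": 0,"roll": 0}])

```text
time_s: 3.12
eef_pos: [0.4972, 0.1662, 0.2647]
eef_rot: [-0.0, 0.692, 0.722, -0.0]
wrist_force: [-3.4, 0.2, 4.3]
opening: -0.005
```

Request:
move_arm(moves=[{"gripper": 0,"x": 0,"y": 0.4,"z": 0,"roll": 0},{"gripper": 0,"x": 0,"y": 0.2,"z": 0,"roll": 0},{"gripper": 0,"x": 0,"y": 0.2,"z": 0,"roll": 0}])

```text
time_s: 3.5
eef_pos: [0.5043, 0.1666, 0.2644]
eef_rot: [-0.001, 0.692, 0.722, -0.001]
wrist_force: [-12.4, -0.7, 10.1]
opening: 0.001
```

Request:
move_arm(moves=[{"gripper": 0,"x": 0,"y": 0.2,"z": 0,"roll": 0},{"gripper": 0,"x": 0,"y": 0.1,"z": 0,"roll": 0},{"gripper": 0,"x": 0,"y": 0,"z": 0,"roll": 0}])

```text
time_s: 3.88
eef_pos: [0.5055, 0.1667, 0.2642]
eef_rot: [-0.003, 0.692, 0.722, -0.004]
wrist_force: [-19.6, -1.4, 16.4]
opening: -0.0
```

Stopped at the predicted place with rising force (about 20 N): shut. Back off and up, then head for the driver.

Request:
move_arm(moves=[{"gripper": 0,"x": 0,"y": -1,"z": 0,"roll": 0},{"gripper": 0,"x": 0,"y": -1.5,"z": -1,"roll": 0},{"gripper": 0,"x": 0,"y": 0,"z": -5,"roll": 0},{"gripper": 30,"x": 0,"y": 0,"z": -5,"roll": 0},{"gripper": 60,"x": -5,"y": 0,"z": 0,"roll": 0}])

```text
time_s: 4.5
eef_pos: [0.4869, 0.117, 0.3798]
eef_rot: [0.004, 0.69, 0.724, 0.004]
wrist_force: [-0.2, -0.1, -0.2]
opening: 0.418
```

Request:
move_arm(moves=[{"gripper": 60,"x": -5.5,"y": 0,"z": 0,"roll": 0},{"gripper": 60,"x": -5.5,"y": 0,"z": 0,"roll": 0},{"gripper": 60,"x": -5.5,"y": 0,"z": 0,"roll": 0},{"gripper": 60,"x": 0,"y": 0,"z": 0,"roll": 0}])

```text
time_s: 5.0
eef_pos: [0.4926, -0.0528, 0.375]
eef_rot: [0.002, 0.694, 0.72, 0.0]
wrist_force: [1.1, 0.9, -0.2]
opening: 0.597
```

Run:
```python
from h import *
np.set_printoptions(precision=4,suppress=True)
c=cam("top"); s=cam("side"); np.save("top1.npy",c["img"]);np.save("side1.npy",s["img"])
f=lambda im,b,k:cv2.resize(im[b[1]:b[3],b[0]:b[2]],None,fx=k,fy=k,interpolation=cv2.INTER_CUBIC)[...,::-1]
# screw neighbourhood
u=proj(c,[.5985,.1714,.095])[0].round().astype(int); v=proj(s,[.5985,.1714,.095])[0].round().astype(int)
print(u,v)
d=proj(s,[.4753,-.351,.1])[0].round().astype(int); e=proj(c,[.4753,-.351,.15])[0].round().astype(int); print(d,e)
A=f(c["img"],(u[0]-15,u[1]-15,u[0]+15,u[1]+15),13); B=f(s["img"],(v[0]-15,v[1]-15,v[0]+15,v[1]+15),13)
C=f(s["img"],(d[0]-30,d[1]-30,d[0]+30,d[1]+30),6.5)[:390,:390]; D=f(c["img"],(e[0]-15,e[1]-15,e[0]+15,e[1]+15),13)
o=np.vstack([np.hstack([A,B]),np.hstack([C,D])]); cv2.imwrite("pics/mix1.png",cv2.resize(o,None,fx=.76,fy=.76))
print(ctrl.get_obs()["eef_pos"])
```

```text
[221 199] [255 179]
[340 278] [431 253]
[ 0.4923 -0.0497  0.3747]
```

View pics/mix1.png

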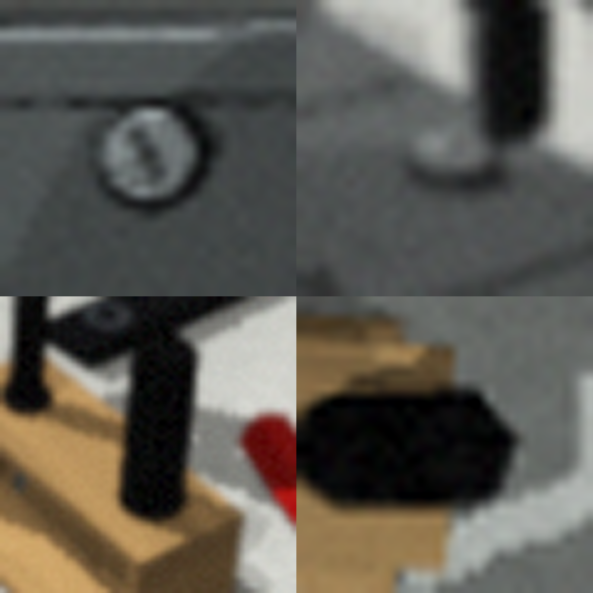

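Views: cover shut, screw at radio x≈+41 (top-left crop centre (150,155), slot running (138,135)–(163,180)); handle of the driver has a vertex pointing -y, i.e. flats near 0°/±60° in world. Compute positions.

Run:
```python
from h import *
np.set_printoptions(precision=4,suppress=True)
c=cam("top"); s=cam("side")
print("vertex->centre",onz(c,[(437.7,252.1)],.146)+[0,.0162,0])
def tri(pc,ps):
    o,d=ray(c,[pc]);p,e=ray(s,[ps]); 
    t=np.linalg.lstsq(np.c_[d[0],-e[0]],p-o,rcond=None)[0]; a=o+t[0]*d[0]; b=p+t[1]*e[0]; return (a+b)/2,np.linalg.norm(a-b)
print("side axis",onz(s,[(340.6,289.5),(343,256.7)],[.075,.15]))
im=np.load("top1.npy").astype(float).mean(2)
u=np.array([221,199]); P=im[u[1]-9:u[1]+10,u[0]-9:u[0]+10]
print(P[2:17,2:17].astype(int))
y,x=np.mgrid[-9:10,-9:10]
m=P>112; n,l,st,ce=cv2.connectedComponentsWithStats(m.astype(np.uint8)); i=1+st[1:,4].argmax()
pts=np.argwhere(l==i)[:,::-1]; (cx,cy),r=cv2.minEnclosingCircle(pts.astype(np.float32)); 
hull=cv2.convexHull(pts.astype(np.int32)); M=cv2.moments(hull); cx,cy=M['m10']/M['m00'],M['m01']/M['m00']
print("head px",u[0]-9+cx,u[1]-9+cy,r, onz(c,[(u[0]-9+cx,u[1]-9+cy)],.0955))
dx,dy=x+9-cx,y+9-cy; w=np.clip(125-P,0,None)*(np.hypot(dx,dy)<3.3)
th=.5*np.arctan2(2*(w*dx*dy).sum(),(w*(dx*dx-dy*dy)).sum()); print("slot img angle",np.degrees(th),"centroid",(w*dx).sum()/w.sum(),(w*dy).sum()/w.sum())
q=onz(c,[(u[0]-9+cx,u[1]-9+cy),(u[0]-9+cx+4*np.cos(th),u[1]-9+cy+4*np.sin(th))],.095); v=q[1]-q[0]; print("slot world deg",np.degrees(np.arctan2(v[1],v[0])))
print(ctrl.get_obs()["eef_pos"],ctrl.get_obs()["q"])
```

```text
vertex->centre [[ 0.4786 -0.3532  0.146 ]]
side axis [[ 0.4732 -0.3597  0.075 ]
 [ 0.4838 -0.3467  0.15  ]]
[[ 86  83  86  84  84  82  82  83  81  83  77  71  70  72  66]
 [ 70  71  73  72  68  70  70  69  69  57  50  44  46  51  55]
 [ 39  49  44  36  37  36  37  29  25  32  29  39  45  43  54]
 [ 77  74  69  65  50  92 134 145 120  57  19  30  52  67  70]
 [ 77  67  61  65 106 112 113 127 111  95  57  16  30  54  67]
 [ 68  60  72 108 112  70  75 113 112 111  86  36  23  42  55]
 [ 68  54  80 130 117  84  69  90 110 111 106  69  14  28  53]
 [ 69  64  89 129 131 111  59  58  99 113 111  84  18  28  54]
 [ 67  56  82 120 114 100  71  64  89 110 103  66  20  48  68]
 [ 68  57  52  87 108 109  99  66  74 112  89  35  18  53  69]
 [ 68  63  41  80 113  99  99  81  97 103  60  18  43  67  70]
 [ 69  68  52  35  60 104 122 102  88  62  24  33  58  67  72]
 [ 65  70  64  54  33  30  35  30  28  29  48  68  67  66  68]
 [ 66  67  69  68  64  57  44  36  49  63  68  71  66  69  70]
 [ 68  71  69  70  69  67  64  65  70  67  69  68  68  69  69]]
head px 219.48275862068965 197.3448275862069 3.5356338024139404 [[0.6039 0.1745 0.0955]]
slot img angle 54.236015341681664 centroid 0.1071049270686298 0.3717416145728302
slot world deg -142.2431354255457
[ 0.4922 -0.0484  0.3746] [-0.3385  0.0293  1.8363  0.0003  1.2756 -1.953 ]
```

Request:
move_arm(moves=[{"gripper": 65,"x": -5.06,"y": -0.44,"z": 0,"roll": 0},{"gripper": 65,"x": -5.06,"y": -0.44,"z": 0,"roll": 0},{"gripper": 65,"x": -5.06,"y": -0.44,"z": 0,"roll": 0},{"gripper": 65,"x": -5.06,"y": -0.44,"z": 0,"roll": 0},{"gripper": 65,"x": -5.06,"y": -0.44,"z": 0,"roll": 0}])

```text
time_s: 5.82
eef_pos: [0.4817, -0.3029, 0.3747]
eef_rot: [0.0, 0.691, 0.723, 0.0]
wrist_force: [-0.5, -0.3, 0.1]
opening: 0.646
```

Request:
move_arm(moves=[{"gripper": 65,"x": -5.06,"y": -0.44,"z": 0,"roll": 0},{"gripper": 65,"x": 0,"y": 0,"z": 0,"roll": 10.65},{"gripper": 65,"x": 0,"y": 0,"z": 0,"roll": 10.65},{"gripper": 65,"x": 0,"y": 0,"z": 0,"roll": 10.65},{"gripper": 65,"x": 0,"y": 0,"z": 0,"roll": 0}])

```text
time_s: 6.45
eef_pos: [0.4797, -0.3523, 0.3746]
eef_rot: [-0.0, 0.863, 0.505, 0.0]
wrist_force: [0.5, -0.2, -0.4]
opening: 0.651
```

Request:
move_arm(moves=[{"gripper": 65,"x": 0,"y": 0,"z": 2,"roll": 0},{"gripper": 65,"x": 0,"y": 0,"z": 0,"roll": 0}])

```text
time_s: 6.7
eef_pos: [0.4789, -0.3524, 0.3531]
eef_rot: [-0.002, 0.863, 0.506, -0.0]
wrist_force: [-0.2, -0.1, 0.2]
opening: 0.646
```

Run:
```python
from h import *
s=cam("side"); save(s,"pre.png",(265,160,415,310),4)
print(ctrl.get_obs()["eef_pos"],ctrl.get_obs()["eef_rot"])
```

```text
[ 0.47906438 -0.35279086  0.35414398] [-8.00588762e-04  8.62896321e-01  5.05380331e-01 -1.37819969e-04]
```

View pics/pre.png

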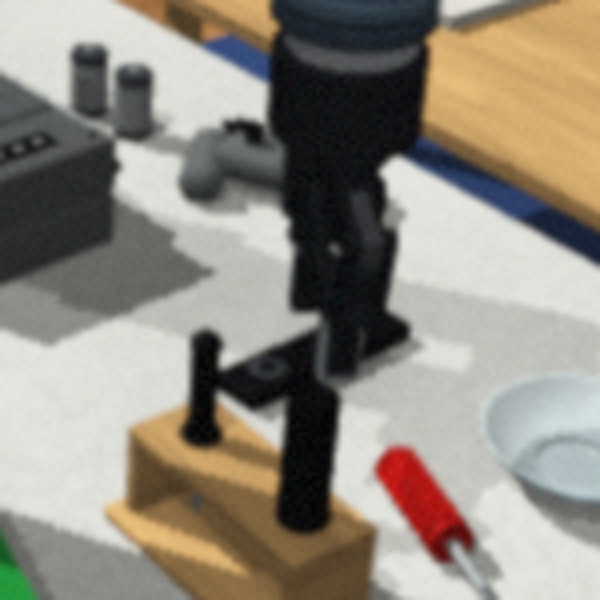

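Side crop: fingers (305,310)/(340,375) straddle the handle's axis (303,520)–(312,385). Descending.

Request:
move_arm(moves=[{"gripper": 65,"x": 0,"y": 0,"z": 2.5,"roll": 0},{"gripper": 65,"x": 0,"y": 0,"z": 2.5,"roll": 0},{"gripper": 65,"x": 0,"y": 0,"z": 2.5,"roll": 0},{"gripper": 65,"x": 0,"y": 0,"z": 1,"roll": 0},{"gripper": 65,"x": 0,"y": 0,"z": 0,"roll": 0}])

```text
time_s: 7.38
eef_pos: [0.4789, -0.3535, 0.2698]
eef_rot: [-0.0, 0.864, 0.504, -0.0]
wrist_force: [-0.4, 0.1, 0.5]
opening: 0.65
```

Request:
move_arm(moves=[{"gripper": 30,"x": 0,"y": 0,"z": 0,"roll": 0},{"gripper": 20,"x": 0,"y": 0,"z": 0,"roll": 0},{"gripper": 0,"x": 0,"y": 0,"z": 0,"roll": 0},{"gripper": 0,"x": 0,"y": 0,"z": 0,"roll": 0}])

```text
time_s: 7.88
eef_pos: [0.4792, -0.3542, 0.2713]
eef_rot: [0.001, 0.864, 0.504, 0.0]
wrist_force: [-0.4, 0.1, 6.7]
opening: 0.334
```

Opening 28.4 mm = across flats. Lift and inspect the blade.

Request:
move_arm(moves=[{"gripper": 0,"x": 0,"y": 0,"z": -2,"roll": 0},{"gripper": 0,"x": 0,"y": 0,"z": -3,"roll": 0},{"gripper": 0,"x": 0,"y": 0,"z": -4,"roll": 0},{"gripper": 0,"x": 0,"y": 0,"z": -4,"roll": 0},{"gripper": 0,"x": 0,"y": 0,"z": 0,"roll": 0}])

```text
time_s: 8.5
eef_pos: [0.4795, -0.3542, 0.4051]
eef_rot: [0.004, 0.864, 0.504, 0.001]
wrist_force: [-0.2, 0.4, -1.3]
opening: 0.333
```

Run:
```python
from h import *
s=cam("side"); print(ctrl.get_obs()["eef_pos"],ctrl.get_obs()["wrist_force"],ctrl.get_obs()["opening"])
p=proj(s,[.479,-.354,.13])[0].astype(int); print(p)
save(s,"bit.png",(p[0]-40,p[1]-40,p[0]+40,p[1]+40),7)
```

```text
[ 0.47899529 -0.35380993  0.40240289] [ 0.09861227  0.57846353 -1.87207158] 0.3346701270448952
[342 266]
```

View pics/bit.png

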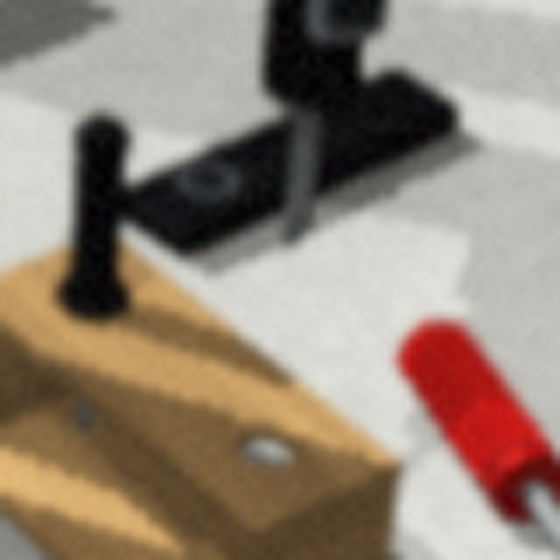

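Bit end at (295,242), blade looks foreshortened. Lower a bit to have white behind it, and measure widths at three rolls.

```bash
cat > w.py <<'E'
from h import *
np.set_printoptions(precision=1,suppress=True,linewidth=200)
s=cam("side"); o=ctrl.get_obs(); e=o["eef_pos"]; q=o["eef_rot"]; print(e,"ang",np.degrees(2*np.arctan2(q[2],q[1])))
g=s["img"].astype(float).mean(2)
for h in (.255,.25,.245,.24,.23,.22):
    u=proj(s,e-[0,0,h])[0]; r=int(round(u[1])); c0=int(u[0])-11; row=g[r,c0:c0+22]; 
    print(h,u,row.astype(int))
E
python3 w.py >/dev/null
```

```text
(no output)
```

Request:
move_arm(moves=[{"gripper": 0,"x": 0,"y": 0,"z": 1.5,"roll": 0},{"gripper": 0,"x": 0,"y": 0,"z": 0,"roll": 0},{"gripper": 0,"x": 0,"y": 0,"z": 0,"roll": 0}])

```text
time_s: 8.98
eef_pos: [0.4786, -0.3535, 0.3833]
eef_rot: [-0.001, 0.864, 0.504, -0.0]
wrist_force: [-0.0, -0.2, -0.8]
opening: 0.337
```

```bash
python3 w.py
```

```text
[ 0.5 -0.4  0.4] ang 60.49741270621529
0.255 [342.6 267.2] [212 213 212 209 209 210 212 208 174 111  89 103 154 202 215 218 214 214 213 214 212 215]
0.25 [342.8 265.2] [189 180 187 200 209 208 212 213 189 125  80  74 120 188 211 210 211 211 211 217 213 215]
0.245 [343.  263.3] [131 139 142 155 172 181 189 192 139  90  78 105 174 207 214 215 215 216 217 215 215 213]
0.24 [343.2 261.4] [ 85 103 120 125 132 133 134 137 106  83  82 104 165 203 214 212 215 219 215 213 211 215]
0.23 [343.6 257.5] [ 13   7  11  19  36  56  81  94  95  87  78  76 100 136 140 151 175 183 193 194 198 197]
0.22 [344.  253.6] [ 38  38  27  17  19   8  10  28  52  68  66  63  50  46  60  77  90  96  97  99 101 110]
```

Request:
move_arm(moves=[{"gripper": 0,"x": 0,"y": 0,"z": 0,"roll": -10},{"gripper": 0,"x": 0,"y": 0,"z": 0,"roll": -10},{"gripper": 0,"x": 0,"y": 0,"z": 0,"roll": -10},{"gripper": 0,"x": 0,"y": 0,"z": 0,"roll": 0}])

```text
time_s: 9.52
eef_pos: [0.4789, -0.3537, 0.3848]
eef_rot: [0.0, 0.705, 0.71, -0.0]
wrist_force: [-0.2, -0.1, -1.1]
opening: 0.337
```

```bash
python3 w.py
```

```text
[ 0.5 -0.4  0.4] ang 90.28923199334312
0.255 [342.7 266.8] [215 214 212 214 212 213 213 214 218 216 200 153 181 211 221 218 218 218 215 215 216 217]
0.25 [342.9 264.9] [186 181 187 202 209 212 214 218 219 215 190 133 128 175 207 214 215 212 214 216 215 216]
0.245 [343.1 263. ] [134 139 145 158 174 180 195 207 201 146 102  86 117 188 212 216 218 217 217 217 215 216]
0.24 [343.3 261.1] [ 89 104 121 131 131 135 138 146 137 115  88  82 107 173 207 214 218 218 216 212 212 215]
0.23 [343.7 257.2] [ 15   9  12   3  12  24  32  58  80  79  81  78  80  92 117 124 129 140 152 163 177 183]
0.22 [344.1 253.3] [ 55  53  46  30  21  17  14  15  24  46  63  65  57  35  35  48  62  77  88  95  98 101]
```

Request:
move_arm(moves=[{"gripper": 0,"x": 0,"y": 0,"z": 0,"roll": -10},{"gripper": 0,"x": 0,"y": 0,"z": 0,"roll": -10},{"gripper": 0,"x": 0,"y": 0,"z": 0,"roll": -10},{"gripper": 0,"x": 0,"y": 0,"z": 0,"roll": 0}])

```text
time_s: 10.07
eef_pos: [0.4788, -0.3537, 0.3848]
eef_rot: [0.0, 0.498, 0.867, -0.0]
wrist_force: [0.2, 0.5, -0.7]
opening: 0.331
```

```bash
python3 w.py
```

```text
[ 0.5 -0.4  0.4] ang 120.16712855175713
0.255 [342.7 266.9] [216 216 214 214 215 212 215 214 217 214 203 150  93 111 180 214 218 218 217 218 215 216]
0.25 [342.9 265. ] [190 182 188 206 208 212 217 218 222 220 199 127  78  96 158 204 211 215 215 217 217 214]
0.245 [343.1 263. ] [132 137 148 155 174 181 195 209 216 196 131  89  87 131 199 216 216 218 218 218 217 219]
0.24 [343.3 261.1] [ 90 105 120 131 133 136 139 147 156 162 120  88  80 115 185 214 219 219 218 213 213 218]
0.23 [343.7 257.2] [ 11  13  16   8  12  24  42  59  84  95  93  81  80  81  97 118 131 139 153 160 176 181]
0.22 [344.1 253.3] [49 53 45 33 16 20 17 10 10 30 55 62 65 59 44 48 62 79 89 94 97 98]
```

Blade nearly edge-on to the camera (44°) at tool angle ~90°, so it must be the flat with blade = tool angle − 60°. Slot is at ≈27°; I'll arrive with the blade a little counter-clockwise (~35°, tool 95°) and turn clockwise in. Lift, roll +25, fly to the screw.

Request:
move_arm(moves=[{"gripper": 0,"x": 0,"y": 0,"z": -2,"roll": 8.4},{"gripper": 0,"x": 0,"y": 0,"z": -2,"roll": 8.4},{"gripper": 0,"x": 0,"y": 0,"z": -2,"roll": 8.4},{"gripper": 0,"x": 0,"y": 0,"z": 0,"roll": 0}])

```text
time_s: 10.62
eef_pos: [0.4791, -0.3539, 0.4466]
eef_rot: [0.002, 0.675, 0.738, -0.0]
wrist_force: [0.2, -0.2, -1.0]
opening: 0.337
```

Request:
move_arm(moves=[{"gripper": 0,"x": 5.12,"y": 1.65,"z": 0,"roll": 0},{"gripper": 0,"x": 5.12,"y": 1.65,"z": 0,"roll": 0},{"gripper": 0,"x": 5.12,"y": 1.65,"z": 0,"roll": 0},{"gripper": 0,"x": 5.12,"y": 1.65,"z": 0,"roll": 0},{"gripper": 0,"x": 5.12,"y": 1.65,"z": 0,"roll": 0}])

```text
time_s: 11.25
eef_pos: [0.5372, -0.0894, 0.4435]
eef_rot: [-0.001, 0.674, 0.739, -0.0]
wrist_force: [1.2, 0.4, -1.1]
opening: 0.333
```

Request:
move_arm(moves=[{"gripper": 0,"x": 5.12,"y": 1.65,"z": 0,"roll": 0},{"gripper": 0,"x": 5.12,"y": 1.65,"z": 0,"roll": 0},{"gripper": 0,"x": 5.12,"y": 1.65,"z": 0,"roll": 0},{"gripper": 0,"x": 5.12,"y": 1.65,"z": 0,"roll": 0},{"gripper": 0,"x": 4.6,"y": 1.65,"z": 0,"roll": 0}])

```text
time_s: 11.88
eef_pos: [0.5962, 0.1682, 0.4433]
eef_rot: [-0.001, 0.673, 0.739, -0.001]
wrist_force: [0.7, -0.9, -1.0]
opening: 0.335
```

Request:
move_arm(moves=[{"gripper": 0,"x": 0,"y": 0,"z": 3,"roll": 0},{"gripper": 0,"x": 0,"y": 0,"z": 3,"roll": 0},{"gripper": 0,"x": 0,"y": 0,"z": 1.5,"roll": 0},{"gripper": 0,"x": 0,"y": 0,"z": 0,"roll": 0},{"gripper": 0,"x": 0,"y": 0,"z": 0,"roll": 0}])

```text
time_s: 12.5
eef_pos: [0.5968, 0.166, 0.3709]
eef_rot: [0.001, 0.674, 0.739, 0.001]
wrist_force: [-0.1, -0.4, -1.0]
opening: 0.338
```

Run:
```python
from h import *
s=cam("side"); c=cam("top"); o=ctrl.get_obs(); q=o["eef_rot"];e=o["eef_pos"]; print(e,np.degrees(2*np.arctan2(q[2],q[1])),o["q"])
p=proj(s,[.5985,.1714,.11])[0].astype(int); print(p,"bit exp",proj(s,e-[0,0,.257]),"screw exp",proj(s,[.5985,.1714,.0955]))
save(s,"over.png",(p[0]-25,p[1]-25,p[0]+25,p[1]+25),12)
u=proj(c,e-[0,0,.257])[0].astype(int); save(c,"overtop.png",(u[0]-30,u[1]-30,u[0]+30,u[1]+30),8)
```

```text
[0.59679644 0.16607614 0.371338  ] 95.2837853515276 [ 8.00849805e-02  3.06659511e-01  1.52292730e+00  3.50903082e-06
  1.30925052e+00 -1.58293170e+00]
[254 174] bit exp [[255.25099341 173.8049633 ]] screw exp [[254.84705737 178.62587931]]
```

View pics/over.png

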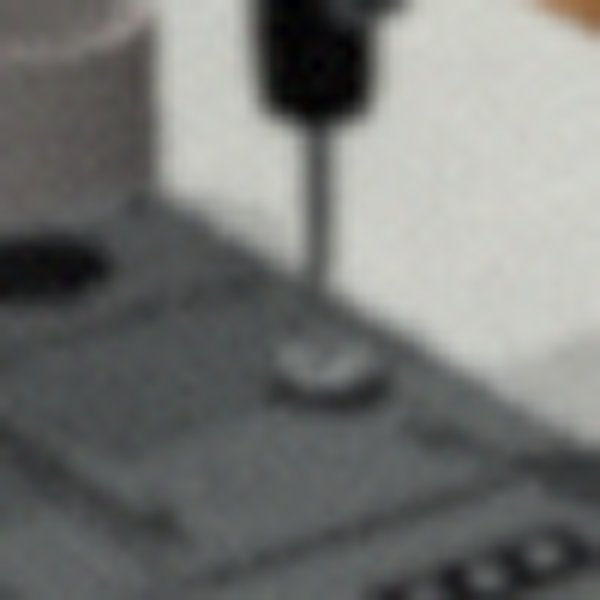

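Crop: bit's shaft at x≈318 ending near (318,290), head's centre ≈(328,362), so the screw lies slightly right of the bit. Sub-pixel measurement of both.

Run:
```python
from h import *
np.set_printoptions(precision=2,suppress=True,linewidth=220)
ims=[cam("side") for _ in range(6)]; s=ims[0]; g=np.mean([i["img"].astype(float).mean(2) for i in ims],0)
o=ctrl.get_obs(); e=o["eef_pos"]
for h in (.205,.21,.215,.22,.225,.23,.235,.24):
    u=proj(s,e-[0,0,h])[0]; r=int(round(u[1])); x=np.arange(int(u[0])-7,int(u[0])+9); row=g[r,x]
    bg=np.interp(x,[x[0],x[-1]],[row[:3].mean(),row[-3:].mean()]); w=np.clip(bg-row-25,0,None)
    print(h,u,r,"col",(w*x).sum()/w.sum())
print(g[174:188,246:268].astype(int))
print("sc exp top",proj(s,[[.5985,.1714,.0955],[.5985+.012*.818,.1714-.012*.575,.0955],[.5985-.012*.818,.1714+.012*.575,.0955],[.5985-.012*.575,.1714-.012*.818,.0955],[.5985+.012*.575,.1714+.012*.818,.0955]]))
t=np.mean([cam("top")["img"].astype(float).mean(2) for _ in range(2)],0); c=cam("top")
print("top exp",proj(c,[[.5985,.1714,.0955],[.6105,.1714,.0955],[.5865,.1714,.0955],[.5985,.1834,.0955],[.5985,.1594,.0955]]))
```

```text
0.205 [254.88 158.44] 158 col 254.725361616392
0.21 [254.9  159.98] 160 col 254.835461196385
0.215 [254.92 161.51] 162 col 254.92691242995073
0.22 [254.95 163.04] 163 col 254.9598797791291
0.225 [254.97 164.57] 165 col 255.00653044871797
0.23 [254.99 166.08] 166 col 255.00840351553185
0.235 [255.01 167.6 ] 168 col 255.0699111147803
0.24 [255.03 169.11] 169 col 255.14391909640136
[[ 73  75  75  72  76  80  80  78  76  75  83 101 132 161 178 189 194 197 200 201 199 198]
 [ 78  79  78  78  76  77  79  77  78  79  78  82  94 120 141 162 179 187 194 198 200 199]
 [ 80  80  80  80  79  79  81  80  83  88  86  87  84  89  99 121 144 162 178 193 198 201]
 [ 81  79  81  79  80  82  89  95  97  96  91  94  97  90  85  88 101 126 151 175 191 198]
 [ 79  80  80  80  80  84 101 114 112 101  95 109 115 104  87  80  84  93 118 144 167 185]
 [ 80  80  79  80  78  80  99 112 114 109 114 123 119 101  84  81  85  88  95 108 131 154]
 [ 79  80  79  79  77  68  74  93 102 108 116 112  96  71  63  77  89  92  95  97 102 116]
 [ 78  79  79  80  74  58  53  61  72  77  79  72  58  44  49  71  88  91  96  97  98  97]
 [ 80  79  79  81  78  69  62  58  58  59  53  47  45  47  62  76  86  90  92  97  97  97]
 [ 80  82  83  84  86  86  85  82  76  72  69  65  69  74  85  90  88  85  84  89  92  96]
 [ 85  86  88  93  94  96  95  94  93  91  91  91  91  92  95  94  85  75  73  75  77  85]
 [ 89  92  93  96  97  97  96  98  98  97  96  98  97  97  97  94  85  77  67  66  68  73]
 [ 95  95  97  98  97  98  96  99  96  97  97  97  96  98  97  97  93  90  81  77  76  78]
 [ 93  94  97  96  97  96  97  97  96  97  96  96  96  97  99  96  97  96  94  92  92  92]]
sc exp top [[254.85 178.63]
 [258.75 178.64]
 [250.94 178.61]
 [254.71 180.34]
 [254.98 176.94]]
top exp [[220.61 199.47]
 [220.81 194.83]
 [220.41 204.12]
 [215.93 199.34]
 [225.29 199.61]]
```

Measured: shaft agrees with the robot's pose; the screw's lateral position matches the bit's; still ~5 mm to go in depth. Shift and descend gently.

Request:
move_arm(moves=[{"gripper": 0,"x": 0.32,"y": 0.28,"z": 0.5,"roll": 0},{"gripper": 0,"x": 0,"y": 0,"z": 0.9,"roll": 0},{"gripper": 0,"x": 0,"y": 0,"z": 0.2,"roll": 0},{"gripper": 0,"x": 0,"y": 0,"z": 0,"roll": 0}])

```text
time_s: 13.55
eef_pos: [0.5987, 0.1697, 0.3533]
eef_rot: [-0.0, 0.674, 0.739, -0.0]
wrist_force: [0.5, -0.3, -0.9]
opening: 0.335
```

Request:
move_arm(moves=[{"gripper": 0,"x": 0,"y": 0,"z": 0.15,"roll": 0},{"gripper": 0,"x": 0,"y": 0,"z": 0.15,"roll": 0},{"gripper": 0,"x": 0,"y": 0,"z": 0,"roll": 0}])

```text
time_s: 13.92
eef_pos: [0.599, 0.1697, 0.3518]
eef_rot: [0.001, 0.674, 0.739, 0.001]
wrist_force: [-1.9, 0.0, 5.2]
opening: 0.335
```

Contact at z≈0.352 (on the head). Turn clockwise in small steps with light pressure.

Request:
move_arm(moves=[{"gripper": 0,"x": 0,"y": 0,"z": 0.05,"roll": 2},{"gripper": 0,"x": 0,"y": 0,"z": 0,"roll": 2},{"gripper": 0,"x": 0,"y": 0,"z": 0.05,"roll": 2}])

```text
time_s: 14.3
eef_pos: [0.5992, 0.1695, 0.3512]
eef_rot: [0.001, 0.712, 0.702, 0.001]
wrist_force: [-0.2, -0.6, 5.6]
opening: 0.338
```

Request:
move_arm(moves=[{"gripper": 0,"x": 0,"y": 0,"z": 0.05,"roll": 2},{"gripper": 0,"x": 0,"y": 0,"z": 0,"roll": 2},{"gripper": 0,"x": 0,"y": 0,"z": 0,"roll": 2}])

```text
time_s: 14.68
eef_pos: [0.5994, 0.1694, 0.3509]
eef_rot: [0.001, 0.748, 0.664, 0.001]
wrist_force: [0.3, -0.9, 6.6]
opening: 0.334
```

```bash
cat > st.py <<'E'
from h import *
o=ctrl.get_obs(); q=o["eef_rot"]; print(o["time_s"],o["eef_pos"].round(4),"ang",np.degrees(2*np.arctan2(q[2],q[1])).round(1),o["wrist_force"].round(1),o["torque"].round(2),o["opening"].round(3))
E
python3 st.py
```

```text
Traceback (most recent call last):
  File "st.py", line 2, in <module>
    o=ctrl.get_obs(); q=o["eef_rot"]; print(o["time_s"],o["eef_pos"].round(4),"ang",np.degrees(2*np.arctan2(q[2],q[1])).round(1),o["wrist_force"].round(1),o["torque"].round(2),o["opening"].round(3))
                                                                                                                                                                                ^^^^^^^^^^^^^^^^^^
AttributeError: 'float' object has no attribute 'round'
```

Request:
move_arm(moves=[{"gripper": 0,"x": 0,"y": 0,"z": 0.1,"roll": 0},{"gripper": 0,"x": 0,"y": 0,"z": 0.1,"roll": 0},{"gripper": 0,"x": 0,"y": 0,"z": 0,"roll": 0}])

```text
time_s: 15.05
eef_pos: [0.5995, 0.1699, 0.3482]
eef_rot: [0.001, 0.747, 0.665, 0.002]
wrist_force: [4.4, 2.4, 4.1]
opening: 0.333
```

```bash
sed -i 's/o\["opening"\].round(3)/o["opening"]/' st.py; python3 st.py
```

```text
15.05 [0.5995 0.1699 0.3482] ang 83.3 [4.4 2.4 4.1] [ 0.5  -0.98 -0.02] 0.33321119291846
```

Bit dropped into the slot (z 0.3482, predicted seated 0.3487). Side force lies along the slot, so shift ~1 mm that way, press, and begin driving.

Request:
move_arm(moves=[{"gripper": 0,"x": 0.06,"y": 0.08,"z": 0.1,"roll": 0},{"gripper": 0,"x": 0,"y": 0,"z": 0.1,"roll": 0},{"gripper": 0,"x": 0,"y": 0,"z": 0,"roll": 0}])

```text
time_s: 15.42
eef_pos: [0.6003, 0.1702, 0.3473]
eef_rot: [0.001, 0.747, 0.665, 0.001]
wrist_force: [0.2, 0.8, 12.1]
opening: 0.334
```

```bash
python3 st.py
```

```text
15.425 [0.6003 0.1702 0.3473] ang 83.3 [ 0.2  0.8 12.1] [ 0.15 -0.19  0.04] 0.3339953551383428
```

Request:
move_arm(moves=[{"gripper": 0,"x": 0,"y": 0,"z": 0.01,"roll": 6},{"gripper": 0,"x": 0,"y": 0,"z": 0.01,"roll": 6},{"gripper": 0,"x": 0,"y": 0,"z": 0.01,"roll": 6},{"gripper": 0,"x": 0,"y": 0,"z": 0.01,"roll": 6},{"gripper": 0,"x": 0,"y": 0,"z": 0.01,"roll": 6}])

```text
time_s: 16.05
eef_pos: [0.6001, 0.1699, 0.347]
eef_rot: [0.001, 0.894, 0.447, 0.001]
wrist_force: [-1.9, -2.0, 14.6]
opening: 0.334
```

```bash
python3 st.py
```

```text
16.05 [0.6001 0.1699 0.347 ] ang 53.1 [-1.9 -2.  14.6] [-0.25  0.36  0.05] 0.3342004372805313
```

Request:
move_arm(moves=[{"gripper": 0,"x": 0,"y": 0,"z": 0.01,"roll": 6},{"gripper": 0,"x": 0,"y": 0,"z": 0.01,"roll": 6},{"gripper": 0,"x": 0,"y": 0,"z": 0.01,"roll": 6},{"gripper": 0,"x": 0,"y": 0,"z": 0.01,"roll": 6},{"gripper": 0,"x": 0,"y": 0,"z": 0.01,"roll": 6}])

```text
time_s: 16.68
eef_pos: [0.5996, 0.1699, 0.3463]
eef_rot: [0.001, 0.98, 0.2, -0.0]
wrist_force: [-4.6, -1.2, 15.7]
opening: 0.336
```

Request:
move_arm(moves=[{"gripper": 0,"x": 0,"y": 0,"z": 0.01,"roll": 6},{"gripper": 0,"x": 0,"y": 0,"z": 0.01,"roll": 6},{"gripper": 0,"x": 0,"y": 0,"z": 0.01,"roll": 6}])

```text
time_s: 17.05
eef_pos: [0.5993, 0.1701, 0.3459]
eef_rot: [0.0, 0.999, 0.045, -0.001]
wrist_force: [-4.8, -0.8, 16.4]
opening: 0.335
```

```bash
python3 st.py
```

```text
17.05 [0.5993 0.1701 0.3459] ang 5.1 [-4.8 -0.8 16.4] [-0.1   1.47  0.01] 0.33480753939885116
```

Request:
move_arm(moves=[{"gripper": 0,"x": -0.07,"y": 0,"z": 0.01,"roll": 5},{"gripper": 0,"x": 0,"y": 0,"z": 0.01,"roll": 5},{"gripper": 0,"x": 0,"y": 0,"z": 0.01,"roll": 5},{"gripper": 0,"x": 0,"y": 0,"z": 0.01,"roll": 5},{"gripper": 0,"x": 0,"y": 0,"z": 0.01,"roll": 5}])

```text
time_s: 17.68
eef_pos: [0.5985, 0.1704, 0.3454]
eef_rot: [0.0, 0.985, -0.172, -0.001]
wrist_force: [-5.0, 1.4, 17.7]
opening: 0.338
```

```bash
python3 st.py
```

```text
17.675 [0.5985 0.1704 0.3454] ang -19.8 [-5.   1.4 17.7] [0.32 1.4  0.06] 0.33839313978151964
```

Request:
move_arm(moves=[{"gripper": 0,"x": -0.05,"y": 0,"z": 0.01,"roll": 4},{"gripper": 0,"x": 0,"y": 0,"z": 0.01,"roll": 4},{"gripper": 0,"x": 0,"y": 0,"z": 0,"roll": 3}])

```text
time_s: 18.05
eef_pos: [0.5981, 0.1707, 0.3453]
eef_rot: [-0.0, 0.964, -0.265, -0.0]
wrist_force: [-5.4, 1.9, 15.2]
opening: 0.336
```

```bash
python3 st.py
```

```text
18.05 [0.5981 0.1707 0.3453] ang -30.8 [-5.4  1.9 15.2] [0.45 1.25 0.07] 0.3356913564008622
```

Request:
move_arm(moves=[{"gripper": 0,"x": 0,"y": 0,"z": 0,"roll": 3},{"gripper": 0,"x": 0,"y": 0,"z": 0,"roll": 2}])

```text
time_s: 18.3
eef_pos: [0.5981, 0.1708, 0.3452]
eef_rot: [-0.0, 0.952, -0.307, -0.001]
wrist_force: [-5.1, 1.6, 15.8]
opening: 0.341
```

```bash
python3 st.py
```

```text
18.3 [0.5981 0.1708 0.3452] ang -35.7 [-5.1  1.6 15.8] [0.54 1.25 0.1 ] 0.34093238939747855
```

Request:
move_arm(moves=[{"gripper": 0,"x": 0,"y": 0,"z": 0.02,"roll": 2.5},{"gripper": 0,"x": 0,"y": 0,"z": 0,"roll": 2.5}])

```text
time_s: 18.55
eef_pos: [0.5981, 0.1709, 0.3451]
eef_rot: [-0.0, 0.937, -0.348, -0.001]
wrist_force: [-5.7, 2.9, 16.7]
opening: 0.333
```

```bash
python3 st.py
```

```text
18.55 [0.5981 0.1709 0.3451] ang -40.8 [-5.7  2.9 16.7] [0.6  1.3  0.04] 0.33301945648170467
```

Request:
move_arm(moves=[{"gripper": 0,"x": 0,"y": 0,"z": 0.02,"roll": 2.5},{"gripper": 0,"x": 0,"y": 0,"z": 0,"roll": 2.5}])

```text
time_s: 18.8
eef_pos: [0.5981, 0.171, 0.345]
eef_rot: [-0.0, 0.921, -0.389, -0.001]
wrist_force: [-5.5, 2.7, 17.5]
opening: 0.338
```

```bash
python3 st.py
```

```text
18.8 [0.5981 0.171  0.345 ] ang -45.7 [-5.5  2.7 17.5] [0.73 1.34 0.06] 0.3379833066801146
```

Request:
move_arm(moves=[{"gripper": 0,"x": 0,"y": 0,"z": 0.02,"roll": 2.5},{"gripper": 0,"x": 0,"y": 0,"z": 0,"roll": 2.5},{"gripper": 0,"x": 0,"y": 0,"z": 0,"roll": 0}])

```text
time_s: 19.18
eef_pos: [0.5981, 0.1711, 0.345]
eef_rot: [-0.001, 0.904, -0.428, -0.001]
wrist_force: [-4.6, 2.8, 17.0]
opening: 0.338
```

```bash
python3 st.py
```

```text
19.175 [0.5981 0.1711 0.345 ] ang -50.7 [-4.6  2.8 17. ] [0.8  1.35 0.04] 0.3382786543940176
```

Request:
move_arm(moves=[{"gripper": 0,"x": 0,"y": 0,"z": 0.02,"roll": 2.5},{"gripper": 0,"x": 0,"y": 0,"z": 0,"roll": 2.5},{"gripper": 0,"x": 0,"y": 0,"z": 0,"roll": 0}])

```text
time_s: 19.55
eef_pos: [0.5981, 0.1711, 0.3449]
eef_rot: [-0.001, 0.884, -0.467, -0.0]
wrist_force: [-5.1, 2.9, 18.7]
opening: 0.339
```

```bash
python3 st.py
python3 - <<'E'
from h import *
s=cam("side"); save(s,"drv.png",(229,139,279,189),12)
E
```

```text
19.55 [0.5981 0.1711 0.3449] ang -55.7 [-5.1  2.9 18.7] [0.82 1.39 0.07] 0.3393311150070039
```

View pics/drv.png

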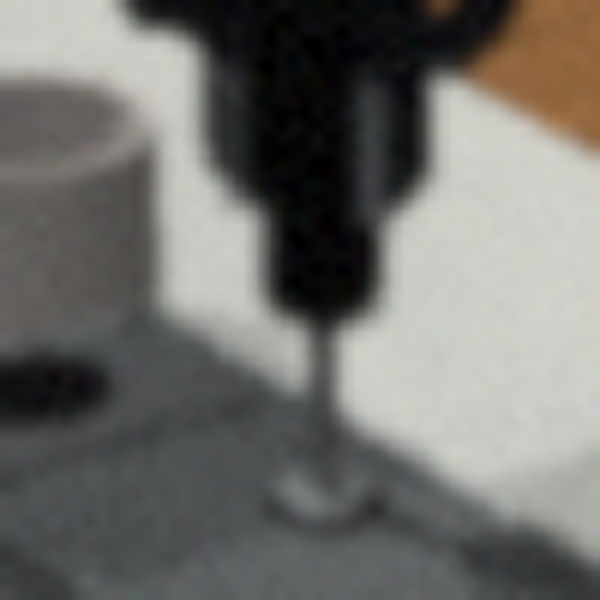

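Bit sits in the head (330,470); torque is still only ~0.06 N m, i.e. running torque, not the stop. Continue turning.

Request:
move_arm(moves=[{"gripper": 0,"x": 0,"y": 0,"z": 0.02,"roll": 3},{"gripper": 0,"x": 0,"y": 0,"z": 0,"roll": 3},{"gripper": 0,"x": 0,"y": 0,"z": 0,"roll": 0}])

```text
time_s: 19.98
eef_pos: [0.5981, 0.1713, 0.3449]
eef_rot: [-0.001, 0.859, -0.513, -0.001]
wrist_force: [-5.8, 2.9, 19.0]
opening: 0.337
```

```bash
python3 st.py
```

```text
19.975 [0.5981 0.1713 0.3449] ang -61.7 [-5.8  2.9 19. ] [0.93 1.56 0.21] 0.3368060413931787
```

Request:
move_arm(moves=[{"gripper": 0,"x": 0,"y": 0,"z": 0.02,"roll": 3},{"gripper": 0,"x": 0,"y": 0,"z": 0,"roll": 3},{"gripper": 0,"x": 0,"y": 0,"z": 0,"roll": 0}])

```text
time_s: 20.35
eef_pos: [0.5981, 0.1713, 0.3449]
eef_rot: [-0.001, 0.831, -0.557, -0.001]
wrist_force: [-6.5, 3.9, 20.5]
opening: 0.333
```

```bash
for i in 1 2 3; do python3 st.py; python3 -c "
from bench import ctrl; ctrl.camera('side')"; done
```

```text
20.35 [0.5981 0.1713 0.3449] ang -67.7 [-6.5  3.9 20.5] [0.88 1.62 0.34] 0.33330873513849335
20.4 [0.5981 0.1713 0.3449] ang -67.6 [-6.6  3.6 20.5] [0.91 1.65 0.34] 0.335226967887453
20.45 [0.5981 0.1713 0.3449] ang -67.6 [-6.2  4.1 19.8] [0.92 1.61 0.34] 0.33299399433248517
```

Clear hard stop: torque 0.21 → 0.34 N m with ~20 N press. Hold a moment, unwind the elastic twist only, lift, and look at the slot.

Request:
move_arm(moves=[{"gripper": 0,"x": 0,"y": 0,"z": 0,"roll": 0},{"gripper": 0,"x": 0,"y": 0,"z": 0,"roll": 0},{"gripper": 0,"x": 0,"y": 0,"z": 0,"roll": 0},{"gripper": 0,"x": 0,"y": 0,"z": 0,"roll": 0},{"gripper": 0,"x": 0,"y": 0,"z": 0,"roll": 0}])

```text
time_s: 21.12
eef_pos: [0.5981, 0.1713, 0.3448]
eef_rot: [-0.001, 0.831, -0.556, -0.001]
wrist_force: [-8.1, 2.8, 19.8]
opening: 0.339
```

Request:
move_arm(moves=[{"gripper": 0,"x": 0,"y": 0,"z": 0,"roll": 0},{"gripper": 0,"x": 0,"y": 0,"z": 0,"roll": 0},{"gripper": 0,"x": 0,"y": 0,"z": 0,"roll": -4},{"gripper": 0,"x": 0,"y": 0,"z": 0,"roll": -3},{"gripper": 0,"x": 0,"y": 0,"z": 0,"roll": 0}])

```text
time_s: 21.75
eef_pos: [0.5981, 0.1711, 0.3449]
eef_rot: [-0.0, 0.863, -0.505, -0.0]
wrist_force: [-6.5, 2.5, 19.9]
opening: 0.341
```

```bash
python3 st.py
```

```text
21.75 [0.5981 0.1711 0.3449] ang -60.6 [-6.5  2.5 19.9] [0.77 1.55 0.18] 0.34129383016934794
```

Request:
move_arm(moves=[{"gripper": 0,"x": 0,"y": 0,"z": -0.3,"roll": 0},{"gripper": 0,"x": 0,"y": 0,"z": -0.6,"roll": 0},{"gripper": 0,"x": 0,"y": 0,"z": -3,"roll": 0},{"gripper": 0,"x": 0,"y": 0,"z": -4,"roll": 0},{"gripper": 0,"x": 0,"y": 0,"z": -3,"roll": 0}])

```text
time_s: 22.38
eef_pos: [0.5984, 0.1699, 0.4516]
eef_rot: [0.001, 0.863, -0.505, -0.0]
wrist_force: [-0.1, 0.1, -1.0]
opening: 0.336
```

Request:
move_arm(moves=[{"gripper": 0,"x": 4,"y": 3.6,"z": 0,"roll": 0},{"gripper": 0,"x": 4,"y": 3.6,"z": 0,"roll": 0},{"gripper": 0,"x": 4,"y": 3.6,"z": 0,"roll": 0},{"gripper": 0,"x": 4,"y": 3.6,"z": 0,"roll": 0},{"gripper": 0,"x": 4,"y": 3.6,"z": 0,"roll": 0}])

```text
time_s: 23.0
eef_pos: [0.5384, -0.094, 0.45]
eef_rot: [0.001, 0.863, -0.505, -0.001]
wrist_force: [1.3, -0.6, -1.5]
opening: 0.338
```

Request:
move_arm(moves=[{"gripper": 0,"x": 4,"y": 3.6,"z": 0,"roll": 0},{"gripper": 0,"x": 4,"y": 3.6,"z": 0,"roll": 0},{"gripper": 0,"x": 0,"y": 0,"z": 0,"roll": 0}])

```text
time_s: 23.38
eef_pos: [0.5144, -0.2007, 0.4499]
eef_rot: [0.001, 0.862, -0.508, -0.001]
wrist_force: [2.0, 0.5, -1.4]
opening: 0.337
```

```bash
python3 st.py
python3 - <<'E'
from h import *
np.set_printoptions(linewidth=200)
ims=[cam("top") for _ in range(5)]; g=np.mean([i["img"].astype(float) for i in ims],0)
print(g.mean(2)[191:208,212:229].astype(int))
A=cv2.resize(g[184:214,206:236],None,fx=13,fy=13,interpolation=cv2.INTER_CUBIC)
s=cam("side"); e=ctrl.get_obs()["eef_pos"]; u=proj(s,e-[0,0,.2])[0].astype(int); print(u)
B=cv2.resize(s["img"][max(u[1]-25,0):u[1]+25,u[0]-25:u[0]+25].astype(float),(390,390),interpolation=cv2.INTER_CUBIC)
cv2.imwrite("pics/after.png",np.clip(np.hstack([A,B]),0,255)[...,::-1])
E
```

```text
23.375 [ 0.5144 -0.2007  0.4499] ang -61.0 [ 2.   0.5 -1.4] [-0.03  0.01 -0.02] 0.3372091548381976
[[ 83  84  83  83  82  83  82  83  84  84  84  83  85  83  83  83  83]
 [ 83  84  85  84  84  85  86  84  83  84  86  85  84  83  85  82  85]
 [ 72  72  73  71  71  72  70  71  69  69  65  61  63  61  60  63  63]
 [ 60  39  40  47  45  40  37  38  39  31  29  32  40  43  39  43  52]
 [ 79  78  77  78  77  64  44  73 112 120  90  62  21  56  78  73  67]
 [ 82  82  83  81  71  56  94 136 148 143 134 121  67  21  51  70  69]
 [ 82  83  81  76  65  93 127 136 143 145 136 133 111  56  26  56  69]
 [ 82  82  83  65  85 122 113 125 128 130 129 129 122  85  19  46  70]
 [ 81  83  81  75  95 110  57  51  57  58  56  67  99  89  18  47  69]
 [ 82  82  82  68  86 121  99  98 100  93  87  91 101  75  21  50  68]
 [ 83  83  81  70  58 102 131 132 124 111 109 114 102  64  33  59  70]
 [ 82  83  82  76  49  81 127 116 113 114 114 106  73  23  44  68  70]
 [ 82  82  83  83  68  47  78 112 115 115 110  69  25  33  58  69  70]
 [ 82  82  82  82  76  55  35  33  39  40  32  32  51  68  70  70  70]
 [ 84  81  82  78  69  69  66  60  45  38  52  66  68  68  70  69  70]
 [ 82  77  70  70  69  67  70  68  68  67  68  68  68  69  69  69  69]
 [ 78  69  70  69  70  67  69  68  70  69  69  70  70  69  69  71  70]]
[312 183][ WARN:0@8.705] global loadsave.cpp:1063 imwrite_ Unsupported depth image for selected encoder is fallbacked to CV_8U.
```

View pics/after.png

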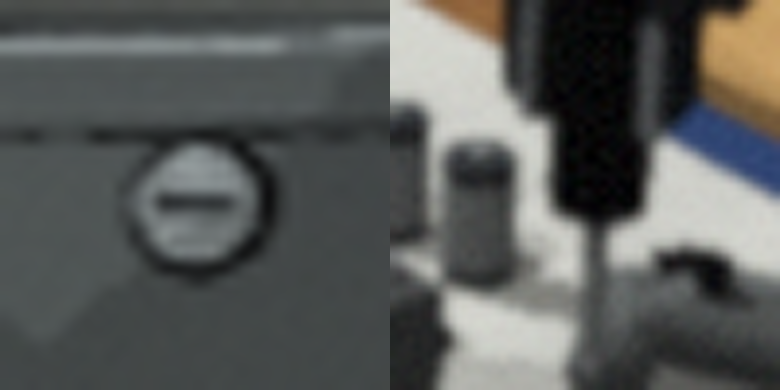

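Slot now runs horizontally in the top crop, (157–235, 202), i.e. along the radio's y: screw home; cover seam closed. The driver is still upright in the grip. Returning it to its hole.

Request:
move_arm(moves=[{"gripper": 0,"x": 3.9,"y": 3.51,"z": 0,"roll": 0},{"gripper": 0,"x": 3.9,"y": 3.51,"z": 0,"roll": 0},{"gripper": 0,"x": 3.9,"y": 3.51,"z": 0,"roll": 0},{"gripper": 0,"x": 0,"y": 0,"z": 3,"roll": 0},{"gripper": 0,"x": 0,"y": 0,"z": 3,"roll": 0}])

```text
time_s: 24.3
eef_pos: [0.4815, -0.3506, 0.3905]
eef_rot: [0.0, 0.863, -0.505, 0.0]
wrist_force: [0.5, -0.2, -1.0]
opening: 0.334
```

Request:
move_arm(moves=[{"gripper": 0,"x": 0,"y": 0,"z": 3.5,"roll": 0},{"gripper": 0,"x": 0,"y": 0,"z": 0,"roll": 0},{"gripper": 0,"x": 0,"y": 0,"z": 0,"roll": 0}])

```text
time_s: 24.68
eef_pos: [0.4819, -0.3505, 0.3574]
eef_rot: [0.0, 0.863, -0.505, 0.001]
wrist_force: [-0.2, 0.5, -0.5]
opening: 0.334
```

```bash
python3 st.py
python3 - <<'E'
from h import *
np.set_printoptions(precision=2,suppress=True,linewidth=200)
s=cam("side"); e=ctrl.get_obs()["eef_pos"]; g=s["img"].astype(float).mean(2)
for h in (.21,.22,.23,.24,.25,.257): print(h,proj(s,e-[0,0,h])[0])
u=proj(s,[.479,-.354,.085])[0].astype(int); print(u, "hole at nominal",proj(s,[[.479,-.354,.07],[.4753,-.351,.07]]))
save(s,"ret.png",(u[0]-25,u[1]-30,u[0]+25,u[1]+20),12)
E
```

```text
24.675 [ 0.4819 -0.3505  0.3574] ang -60.6 [-0.2  0.5 -0.5] [0.03 0.01 0.03] 0.334186193875106
0.21 [343.6  258.68]
0.22 [343.22 262.53]
0.23 [342.83 266.34]
0.24 [342.45 270.12]
0.25 [342.08 273.85]
0.257 [341.81 276.44]
[341 283] hole at nominal [[340.65 288.94]
 [338.47 288.85]]
```

View pics/ret.png

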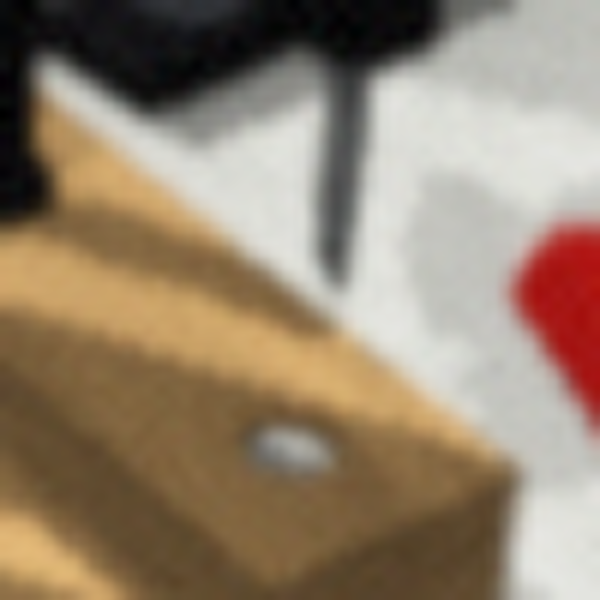

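Crop: bit end at (335,285) → px (343.4,276.3); hole centre (293,448) → px (339.9,289.8).

Run:
```python
from h import *
np.set_printoptions(precision=4,suppress=True)
s=cam("side"); P=onz(s,[(343.4,276.3),(339.9,289.8),(344.7,260.)],[.1004,.07,.1435]); print(P); d=P[1]-P[0]; a=np.radians(-60.6)
print("delta",d,"tool x",d[:2]@[np.cos(a),np.sin(a)],"tool y",d[:2]@[np.sin(a),-np.cos(a)])
```

```text
[[ 0.4857 -0.3518  0.1004]
 [ 0.4757 -0.3553  0.07  ]
 [ 0.4852 -0.3512  0.1435]]
delta [-0.01   -0.0034 -0.0304] tool x -0.0019366419538898792 tool y 0.010414925169145644
```

Request:
move_arm(moves=[{"gripper": 0,"x": -0.15,"y": 0.95,"z": 0,"roll": 0},{"gripper": 0,"x": 0,"y": 0,"z": 1.7,"roll": 0},{"gripper": 0,"x": 0,"y": 0,"z": 0,"roll": 0},{"gripper": 0,"x": 0,"y": 0,"z": 0,"roll": 0}])

```text
time_s: 25.28
eef_pos: [0.472, -0.3541, 0.3385]
eef_rot: [-0.0, 0.863, -0.505, -0.0]
wrist_force: [0.2, -1.5, -0.6]
opening: 0.337
```

```bash
python3 st.py
python3 - <<'E'
from h import *
s=cam("side"); save(s,"ret2.png",(316,253,366,303),12)
E
```

```text
25.275 [ 0.472  -0.3541  0.3385] ang -60.7 [ 0.2 -1.5 -0.6] [-0.01  0.01  0.03] 0.3369758851022162
```

View pics/ret2.png

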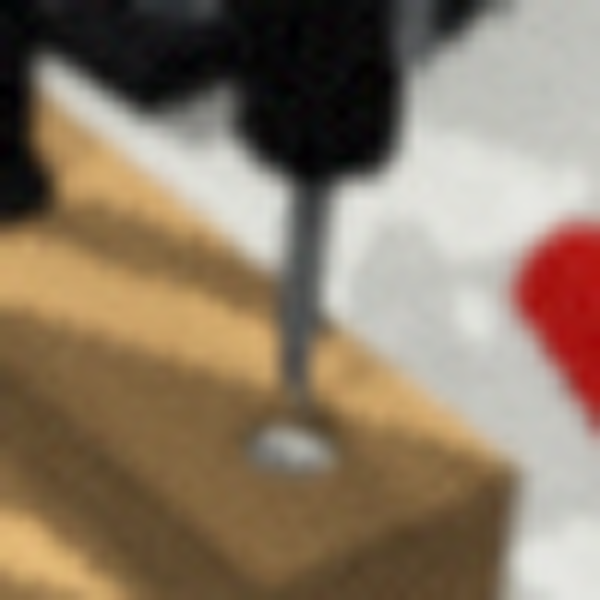

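Bit end at (293,400), right over the hole (293,447), shaft vertical. Lower.

Request:
move_arm(moves=[{"gripper": 0,"x": 0,"y": 0,"z": 0.8,"roll": 0},{"gripper": 0,"x": 0,"y": 0,"z": 0.8,"roll": 0},{"gripper": 0,"x": 0,"y": 0,"z": 0.8,"roll": 0},{"gripper": 0,"x": 0,"y": 0,"z": 0,"roll": 0}])

```text
time_s: 25.82
eef_pos: [0.4719, -0.3538, 0.3138]
eef_rot: [-0.0, 0.863, -0.505, -0.001]
wrist_force: [-0.2, 0.2, -1.4]
opening: 0.335
```

```bash
python3 st.py
```

```text
25.825 [ 0.4719 -0.3538  0.3138] ang -60.7 [-0.2  0.2 -1.4] [-0.02 -0.09 -0.04] 0.33472859500460045
```

Free in the hole. Continue to the collar.

Request:
move_arm(moves=[{"gripper": 0,"x": 0,"y": 0,"z": 1.2,"roll": 0},{"gripper": 0,"x": 0,"y": 0,"z": 1.2,"roll": 0},{"gripper": 0,"x": 0,"y": 0,"z": 1.0,"roll": 0},{"gripper": 0,"x": 0,"y": 0,"z": 0.4,"roll": 0},{"gripper": 0,"x": 0,"y": 0,"z": 0,"roll": 0}])

```text
time_s: 26.45
eef_pos: [0.4721, -0.3541, 0.2766]
eef_rot: [-0.0, 0.863, -0.505, -0.0]
wrist_force: [0.1, -0.0, -1.0]
opening: 0.338
```

Request:
move_arm(moves=[{"gripper": 0,"x": 0,"y": 0,"z": 0.2,"roll": 0},{"gripper": 0,"x": 0,"y": 0,"z": 0.2,"roll": 0},{"gripper": 0,"x": 0,"y": 0,"z": 0,"roll": 0}])

```text
time_s: 26.82
eef_pos: [0.4721, -0.3541, 0.273]
eef_rot: [-0.0, 0.863, -0.505, -0.0]
wrist_force: [-0.9, -0.2, -0.9]
opening: 0.335
```

```bash
python3 st.py
```

```text
26.825 [ 0.4721 -0.3541  0.273 ] ang -60.7 [-0.9 -0.2 -0.9] [ 0.04 -0.05  0.01] 0.33542377036663223
```

Request:
move_arm(moves=[{"gripper": 0,"x": 0,"y": 0,"z": 0.15,"roll": 0},{"gripper": 0,"x": 0,"y": 0,"z": 0.15,"roll": 0},{"gripper": 0,"x": 0,"y": 0,"z": 0,"roll": 0}])

```text
time_s: 27.2
eef_pos: [0.4723, -0.3542, 0.2713]
eef_rot: [0.0, 0.863, -0.505, 0.0]
wrist_force: [-4.2, 3.6, 8.2]
opening: 0.336
```

Request:
move_arm(moves=[{"gripper": 0,"x": 0,"y": 0,"z": 0.1,"roll": 0},{"gripper": 0,"x": 0,"y": 0,"z": 0,"roll": 0}])

```text
time_s: 27.45
eef_pos: [0.4724, -0.3542, 0.2713]
eef_rot: [0.0, 0.863, -0.505, 0.0]
wrist_force: [-4.7, 5.2, 14.1]
opening: 0.335
```

```bash
python3 st.py
```

```text
27.45 [ 0.4724 -0.3542  0.2713] ang -60.7 [-4.7  5.2 14.1] [0.91 0.77 0.03] 0.3351258805063053
```

Seated at exactly the original height (0.2713). Release slowly and rise.

Request:
move_arm(moves=[{"gripper": 0,"x": 0,"y": 0,"z": -0.15,"roll": 0},{"gripper": 36,"x": 0,"y": 0,"z": 0,"roll": 0},{"gripper": 42,"x": 0,"y": 0,"z": 0,"roll": 0},{"gripper": 55,"x": 0,"y": 0,"z": 0,"roll": 0},{"gripper": 65,"x": 0,"y": 0,"z": 0,"roll": 0}])

```text
time_s: 28.08
eef_pos: [0.4721, -0.3541, 0.2703]
eef_rot: [-0.0, 0.863, -0.505, -0.0]
wrist_force: [0.2, -0.7, -0.1]
opening: 0.647
```

Request:
move_arm(moves=[{"gripper": 65,"x": 0,"y": 0,"z": 0,"roll": 0},{"gripper": 65,"x": 0,"y": 0,"z": -1,"roll": 0},{"gripper": 65,"x": 0,"y": 0,"z": -3,"roll": 0},{"gripper": 65,"x": 0,"y": 0,"z": -4,"roll": 0},{"gripper": 65,"x": 0,"y": 0,"z": -5,"roll": 0}])

```text
time_s: 28.7
eef_pos: [0.4719, -0.3538, 0.4016]
eef_rot: [-0.0, 0.863, -0.505, -0.001]
wrist_force: [0.1, -0.6, -0.0]
opening: 0.652
```

Request:
move_arm(moves=[{"gripper": 65,"x": -3,"y": 3,"z": -2,"roll": 0},{"gripper": 65,"x": -3,"y": 3,"z": 0,"roll": 0},{"gripper": 65,"x": -3,"y": 3,"z": 0,"roll": 0},{"gripper": 65,"x": 0,"y": 0,"z": 0,"roll": 0}])

```text
time_s: 29.2
eef_pos: [0.3479, -0.3189, 0.4213]
eef_rot: [0.0, 0.863, -0.506, 0.0]
wrist_force: [-0.0, 0.1, 0.5]
opening: 0.647
```

```bash
python3 st.py
python3 - <<'E'
from h import *
s=cam("side"); c=cam("top"); hs=lambda c:cv2.cvtColor(c["img"],cv2.COLOR_RGB2HSV)[...,2]<45
for nm,c_,r in(("side",s,(325,360,235,300)),("top",c,(375,450,240,265))):
    m=np.zeros(c_["img"].shape[:2],np.uint8); m[r[2]:r[3],r[0]:r[1]]=hs(c_)[r[2]:r[3],r[0]:r[1]]
    n,l,st,ce=cv2.connectedComponentsWithStats(m)
    for i in range(1,n):
        if st[i,4]>25: print(nm,st[i],ce[i].round(1))
a=cv2.absdiff(c["img"],np.load("top0.npy")).max(2)>40; n,l,st,ce=cv2.connectedComponentsWithStats(a.astype(np.uint8))
print([ (st[i].tolist()) for i in range(1,n) if st[i,4]>25])
save(c,"end.png",None,1.3)
E
```

```text
29.2 [ 0.3479 -0.3189  0.4213] ang -60.8 [-0.   0.1  0.5] [ 0.08 -0.05  0.01] 0.647209201095757
side [325 237  35  56 838] [341.8 261.9]
top [382 247  16   9 108] [389.5 251.1]
top [416 248  22  12 228] [426.2 253.3]
[[217, 194, 29, 11, 81], [391, 200, 52, 25, 544], [217, 205, 11, 11, 40], [440, 205, 48, 28, 585], [359, 225, 201, 195, 22146], [153, 247, 206, 80, 5726], [492, 254, 9, 10, 28], [318, 325, 66, 46, 1566], [149, 349, 115, 71, 4872], [25, 380, 29, 32, 500], [546, 385, 14, 26, 212]]
```

Both driver blobs are back within 0.5 px of where they began in the top view, and the gripper touches nothing. Handing in.

```bash
python3 -c "
from bench import ctrl; print(ctrl.hand_in())"
```

```text
the job is handed in; nothing more can be done
None
```

I shut the battery cover, drove its screw clockwise to the hard stop and stood the larger black screwdriver back in its hole. I handed the job in at about 29 s of the 67 s allowed.

**What the last checks showed:**
- **Cover:** the push ended at the predicted shut position with about 20 N on the ridge. The screw then sat at its expected shut place.
- **Screw:** I pressed with about 15–20 N while driving. The torque jumped from about 0.06 to 0.34 N·m at the stop, and I held it pressed there for about a second. A picture afterwards showed the slot along the radio's y axis.
- **Screwdriver:** its collar met the stand at the same height as when I picked it up. In the top view both screwdrivers were within half a pixel of where they started.

**What disagreed or was not checked:**
- The stop came roughly 20–25° later in tool angle than I had worked out. My guess is a small twist in the grip, or an error in the blade angle I estimated.
- When I lifted the bit out of the slot there was still about 0.18 N·m of tightening twist in the tool.
- The picture limit kept me from viewing the final scene. That last check was by numbers only, and I took the other differences from the first picture, around the arm, to be its shadows without looking into them.

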